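# Put the spatula in the sanitising slot and wind its timer

### The job

Slide the red-handled spatula blade first into the slot at the front of the white sanitising station, right home until its handle meets the front, and leave it there. Then wind the station's yellow timer key clockwise, turn after turn, until it is fully wound up against its stop (gauge needle in the green) and let go of it. Do not knock over any of the lipsticks standing on the bench.

Things in the scene. Friction and masses are not known exactly. Their poses are not given: they have to be found in the camera images.
- station: White plastic station fixed to the bench, 160 deep (x) x 240 wide (y -125 to +115) x 100 mm high. Origin on the underside, 80 mm behind the front. x points from its front (x = -80, facing the robot) to its back. Slot in the front at y = +70 (blue strips above and below); yellow winding key on the flat top at x = 0, y = -60. Nothing but the key rises over 6 mm above the top.
- gauge (a point): Centre of a 52 mm gauge dial lying flat on the station's top. Its black needle turns clockwise from red through yellow to green as the key is wound (0.38 of the key's angle) and is in the green only when fully wound.
- slot_mouth (a point): Centre of the slot's mouth in the plane of the station's front face, 70 mm above the bench; axes as the station's: x points into the slot, z up. The slot is horizontal, 52 mm wide (y) and 8 mm high, with 14 mm long flared lips that open it to 16 mm high at the face; it is 100 mm deep.
- key_grip (a point): Middle of the bow of the winding key, 150 mm above the bench, on the key's upright axis. The bow is a flat yellow two-winged plate 80 mm wide (along this point's x), 12 mm thick (y), 40 mm high (from 125 to 165 mm above the bench), with flat faces to pinch; it stands on a 12 mm round stem. Turns with the key.
- timer_key (a joint): Key angle in rad, growing clockwise seen from above; at the start 0.4 to 1.3; hard stop at 6.09 (fully wound). The mainspring pulls back with 0.05 to 0.3 N m; a ratchet with 16 clicks a turn holds it, so when let go the key springs back by up to one click (0.39 rad) and rests there. The last click lies 0.12 rad before the stop. It cannot be turned back.
- spatula: Spatula, 150 g, lying flat on the bench. Red handle 110 x 24 x 24 mm (length along x, at x = -55 to +55); from its +x end a flat steel blade 90 long (x = 55 to 145) x 44 wide (y) x 4 mm thick, half way up the handle (10 to 14 mm above the underside). Origin: centre of the handle's underside.
- spatula_grip (a point): Centre of the spatula's handle, 12 mm above its origin, axes as the spatula's. With the handle against the station's front it is 55 mm in front of the slot mouth.
- blade_tip (a point): Middle of the far edge of the spatula's blade, 145 mm from the middle of the handle. With the spatula home it is 90 mm inside the slot mouth.
- brush: Bystander: blue-handled brush, 190 mm long, lying flat on the bench.
- lipstick1: Lipstick standing loose on the bench, red case, black band and red tip, 21 mm diameter, 78 mm tall; origin at the centre of its foot, z along it. Must stay standing.
- lipstick2: Lipstick standing loose on the bench, red case, black band and red tip, 21 mm diameter, 78 mm tall; origin at the centre of its foot, z along it. Must stay standing.
- lipstick3: Lipstick standing loose on the bench, red case, black band and red tip, 21 mm diameter, 78 mm tall; origin at the centre of its foot, z along it. Must stay standing.
- lipstick4: Lipstick standing loose on the bench, red case, black band and red tip, 21 mm diameter, 78 mm tall; origin at the centre of its foot, z along it. Must stay standing.
- lipstick5: Lipstick standing loose on the bench, red case, black band and red tip, 21 mm diameter, 78 mm tall; origin at the centre of its foot, z along it. Must stay standing.
Not all that is in view belongs to the job. Leave any orange look-alike of the spatula alone.

How it is judged:
By the outcome, as a careful person would: the job done as asked, in the order asked, and still so for the second after the job is handed in, with the robot touching nothing.
It also fails if it takes over 72 s, if anything falls off the work surface, if the arm or the gripper's body presses on something with over 40 N, if the wrist force passes 120 N, or if a joint passes its speed limit or range.

### The arm

A 7-joint arm with a two-finger parallel gripper is mounted at the origin on the work surface. World frame = base frame: x ahead of the robot, y to its left, z up, the work surface at z = 0. Lengths are in m, angles in rad, forces in N, time in s.
With the tool pointing down it reaches from about 0.35 to 0.9 m from the base axis. Payload 8.1 kg.
Tool frame: the origin (TCP) lies between the finger pads; the fingertips stand 25 mm ahead of it and the grasp point (between the pads) lies 6 mm ahead of it (r.tcp_to_tips is the distance from the TCP to the fingertips, in m); z points along the fingers, y is the line along which they close (so a half turn about z gives the same grasp; the last joint's range is limited). The gripper opens to 85 mm and grips with 20 to 120 N. Pads are 22 mm wide; open, the fingers measure 114 mm over their backs; the gripper's body (76 mm by 85 mm) begins 54 mm behind the grasp point. The pads swing forward as they close: fully open they stand 13 mm farther back than shut.
Start: joints at [-1.431, 0.434, 0.025, 1.573, -0.012, 1.134, -0.075], TCP at [0.15, 0.607, 0.256] pointing down, gripper open.
Joint ranges: [-2.62, 2.62], [-0.44, 2.09], [-1.27, 1.32], [0.08, 2.57], [-1.32, 4.46], [0.12, 2], [-2.74, 2.74]. Speed limits (rad/s): [2.22, 2.22, 3.01, 3.01, 3.14, 3.14, 3.14].

### API

Orientations are given as a 3x3 rotation matrix whose columns are the frame's x, y, z axes.
In Python, from rig import r gives the robot as it stands.
- The arm moves only by the tool carry_out, never from a script. Its argument "series" is a list of rows, each an object with "gripper": the finger opening in cm, from 0 to 8.54; "dp": the shift along the tool's x, y, z in cm, a list of three; "turn": the turn, a rotation vector about the tool's x, y, z in rad, a list of three. In form: [{"gripper": gripper, "dp": [tx, ty, tz], "turn": [ax, ay, az]}, ...]. A call has 1 to 8 rows; each row is the pose to reach, as a shift and turn from the pose commanded when the call began, along the tool's axes at that moment; what a row does not reach only later rows make up. A row lasts 1/8 s, in which the tool goes at most 62.5 mm and 10.7 degrees, less where a joint would pass 70% of its speed; a pose out of reach is approached as far as the arm can. A call with a gripper value outside its range is refused whole. The fingers move at their own pace and stop on an object; "grip_force" is the grip in N (left out, the last holds). Time passes only in rows, so rows that repeat a pose let the fingers close. It gives the time, the measured TCP pose, the force, the opening and the grip force at its end, in the units of the state.
- r.get_state(): the state, without advancing time (a new reading comes with each control period).
- r.capture(name): name is "side" or "top" or "wrist"; returns a dict with "img" (384x512x3 uint8, red, green, blue), "fovy" (degrees; the focal length in pixels is half the picture's height over the tangent of half this angle, whatever the lens; pixels are square), "cx", "cy" (the principal point, pixels), "rvec" (rotation vector, rad) and "tvec" (3), from world to camera coordinates, as OpenCV has them. Camera axes: x right, y down, z forward; pixel columns grow to the right and rows downward; lengths in m; the calibration is good to about 2 mm. The wrist camera is an equidistant fisheye: a pixel r from the principal point sees the ray r / f radians off the axis. A picture is of the moment at which its call begins. There is no depth.
- r.hand_in(): hands the job in; it is judged then, once.
The state is a dict: "time": time; "joints": joint angles; "dq": joint speeds; "tau": joint torques, N m; "tool_pos": TCP position; "ee_rot": TCP orientation; "contact_force": force on the tool from outside, world axes, zero at the start; "ft_torque": the same for the moment, N m; "grip_width": finger opening in m; "grasp_force": force on a finger pad.
Only numpy, scipy, OpenCV 4.12 (cv2) and the standard library are available. Lean on these libraries where they do the work, as an engineer would, in place of code of your own. Each camera call takes 0.05 s, during which the arm holds its last target. There are 200 camera calls.

## Working session

There is one attempt and no reset: what is moved stays moved. The work goes in short steps, Python scripts to look and compute and a tool call to move; the robot and the scene stay as the last step left them, time stands still between calls to the robot, and variables do not carry over. Pictures are saved under pics/ and viewed, at most 10 in all, crops included, and the job is handed in when it is done.

Besides the shell and the picture viewer there is one more tool, called after "Emit:" as name(argument=value, ...), one argument or row to a line, values as JSON. carry_out: Moves the arm, as the interface text tells. Its arguments: {"type":"object","properties":{"series":{"type":"array","items":{"type":"object","properties":{"gripper":{"type":"number"},"dp":{"type":"array","items":{"type":"number"}},"turn":{"type":"array","items":{"type":"number"}}}}},"grip_force":{"type":"number"}},"required":["series"]}

```bash
ls; mkdir -p pics
cat > h.py <<'E'
from rig import r
import numpy as np, cv2
from scipy.spatial.transform import Rotation as R
def ray(c,u,v):
    h=c["img"].shape[0]; f=h/2/np.tan(np.radians(c["fovy"])/2)
    x,y=(u-c["cx"])/f,(v-c["cy"])/f
    d=np.array([x,y,1.])
    if c.get("fish"):
        t=np.hypot(x,y); d=np.array([x/t*np.sin(t),y/t*np.sin(t),np.cos(t)]) if t>1e-9 else np.array([0,0,1.])
    M=cv2.Rodrigues(np.array(c["rvec"],float))[0]; o=-M.T@np.array(c["tvec"],float).ravel()
    return o,M.T@d
def onz(c,u,v,z):
    o,d=ray(c,u,v); return o+d*(z-o[2])/d[2]
def proj(c,P):
    h=c["img"].shape[0]; f=h/2/np.tan(np.radians(c["fovy"])/2)
    M=cv2.Rodrigues(np.array(c["rvec"],float))[0]; p=M@np.array(P,float)+np.array(c["tvec"],float).ravel()
    return np.array([c["cx"]+f*p[0]/p[2],c["cy"]+f*p[1]/p[2]])
def cap(n):
    c=r.capture(n); c["fish"]=n=="wrist"; return c
def save(c,fn): cv2.imwrite("pics/"+fn,cv2.cvtColor(c["img"],cv2.COLOR_RGB2BGR))
E
python3 - <<'E'
from h import *
import pickle
cs=[cap("top"),cap("side")]
pickle.dump(cs,open("c0.pkl","wb"))
im=np.vstack([c["img"] for c in cs])
for c,n in zip(cs,"ts"):
    cv2.imwrite(f"pics/{n}0.png",cv2.cvtColor(c["img"],cv2.COLOR_RGB2BGR))
    print(c["fovy"],c["cx"],c["cy"],ray(c,c["cx"],c["cy"]))
s=r.get_state(); print(s["tool_pos"],np.round(s["ee_rot"],3),r.tcp_to_tips)
E
```

```text
pics
51.55436019926786 254.06450701877836 190.62178958437528 (array([ 0.38495493, -0.03496524,  1.27355415]), array([ 0.10068523, -0.00675104, -0.99489543]))
45.882678682530184 260.33139217694855 201.02423518037477 (array([ 0.33747753, -1.04606471,  0.92770931]), array([ 0.10899984,  0.77881014, -0.61771661]))
[0.15021541 0.60624896 0.25561803] [[-0.971  0.241 -0.   ]
 [ 0.241  0.971 -0.001]
 [-0.    -0.001 -1.   ]] 0.025
```

View pics/t0.png

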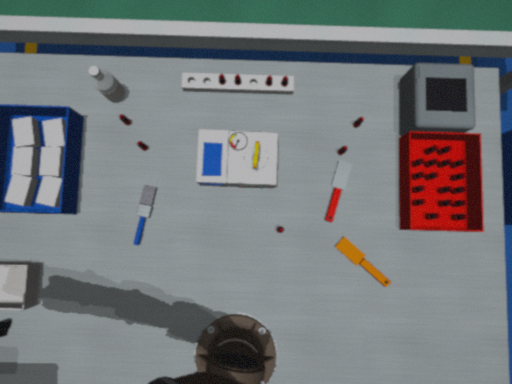

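View pics/s0.png

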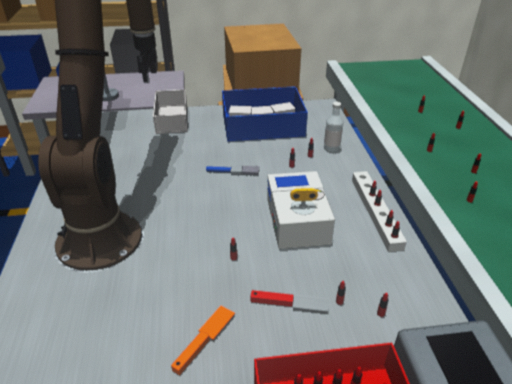

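The top view shows the station at about (237,158), the yellow key at (256,155) and the gauge at (238,141). The red spatula is at (333,205) with its blade up to (345,163), and the orange look-alike is at (362,262). The lipsticks stand at (280,229), (342,150), (358,122), (125,119) and (143,146). The side view agrees.

Run:
```python
from h import *
import pickle
t,s=pickle.load(open("c0.pkl","rb"))
for c,n in((t,"top"),(s,"side")):
    hsv=cv2.cvtColor(c["img"],cv2.COLOR_RGB2HSV)
    H,S,V=cv2.split(hsv)
    red=(((H<6)|(H>174))&(S>150)&(V>90)).astype(np.uint8)
    yel=((H>22)&(H<33)&(S>120)&(V>120)).astype(np.uint8)
    blu=((H>100)&(H<125)&(S>130)&(V>80)).astype(np.uint8)
    wh=((S<28)&(V>195)).astype(np.uint8)
    for nm,m in(("red",red),("yel",yel),("blu",blu),("wh",wh)):
        k,l,st,ce=cv2.connectedComponentsWithStats(m)
        for i in range(1,k):
            if st[i,4]<25 or st[i,4]>9000: continue
            pts=np.argwhere(l==i)[:,::-1].astype(np.float32)
            rc=cv2.minAreaRect(pts)
            z={"red":.024,"yel":.165,"blu":.1,"wh":.1}[nm]
            print(n,nm,st[i,4],ce[i].round(1),np.round(rc[1],1),round(rc[2],1),onz(c,*ce[i],z).round(4), "" if n!="top" else [onz(c,*p,z)[:2].round(3).tolist() for p in cv2.boxPoints(rc)])
    cv2.imwrite(f"pics/z_{n}.png",cv2.resize(cv2.cvtColor(c["img"][115:245,180:380] if n=="top" else c["img"][160:320,220:420],cv2.COLOR_RGB2BGR),None,fx=4,fy=4,interpolation=cv2.INTER_CUBIC)[:600])
```

```text
top red 4574 [438.5 183.3] [99. 73.] 90.0 [ 0.552 -0.629  0.024] [[0.719, -0.537], [0.726, -0.773], [0.408, -0.764], [0.402, -0.533]]
top red 228 [332.9 204.2] [ 6.9 33.2] 15.9 [ 0.4759 -0.2933  0.024 ] [[0.427, -0.269], [0.529, -0.297], [0.524, -0.318], [0.422, -0.29]]
top yel 87 [255.8 154.1] [ 3.6 24.2] 6.3 [ 0.6009 -0.0444  0.165 ] [[0.567, -0.037], [0.636, -0.042], [0.636, -0.052], [0.566, -0.047]]
top blu 157 [ 7.4 46.6] [ 9. 15.] 90.0 [0.9243 0.7244 0.1   ] [[0.938, 0.748], [0.94, 0.703], [0.911, 0.7], [0.909, 0.746]]
top blu 337 [497.7  63.7] [17. 33.] 90.0 [ 0.9193 -0.7829  0.1   ] [[0.936, -0.722], [0.939, -0.825], [0.884, -0.823], [0.881, -0.721]]
top blu 436 [506.2 111.5] [45. 10.] 90.0 [ 0.7687 -0.804   0.1   ] [[0.842, -0.791], [0.843, -0.821], [0.702, -0.816], [0.701, -0.786]]
top blu 1419 [ 32.3 165.2] [107.  68.] 90.0 [0.56   0.6178 0.1   ] [[0.74, 0.73], [0.747, 0.526], [0.424, 0.502], [0.419, 0.7]]
top blu 548 [211.8 158.8] [17.3 31.3] 2.7 [0.5956 0.0861 0.1   ] [[0.549, 0.112], [0.644, 0.111], [0.643, 0.06], [0.548, 0.06]]
top blu 144 [139.2 230.6] [ 5.1 27.9] 14.
[... 688 characters left out ...]
3092  0.3151  0.1   ] 
side blu 100 [218.2 168.8] [24.  4.] -0.0 [0.3707 0.1828 0.1   ] 
side blu 284 [291.1 180.8] [ 9.3 30.9] 86.2 [0.5931 0.0868 0.1   ] 
side wh 659 [470.9  95.5] [116.2   6.7] 41.5 [1.4626 0.5997 0.1   ] 
side wh 3501 [434.1 209.7] [329.5  15.3] 56.3 [ 0.9767 -0.1067  0.1   ] 
side wh 105 [282.5 106.7] [ 5.5 20.6] 81.9 [0.6544 0.5948 0.1   ] 
side wh 169 [172.1 110.4] [ 7. 24.] 90.0 [0.2156 0.6165 0.1   ] 
side wh 108 [240.5 109.2] [ 5. 20.] 90.0 [0.4844 0.5936 0.1   ] 
side wh 104 [261.2 109.6] [ 5. 19.] 90.0 [0.5659 0.5797 0.1   ] 
side wh 1564 [299.3 201.1] [49.7 61.7] 85.6 [ 0.5976 -0.0175  0.1   ] 
side wh 619 [377.5 206.9] [85.2 15. ] 60.6 [ 0.8182 -0.0733  0.1   ]
```

View pics/z_top.png

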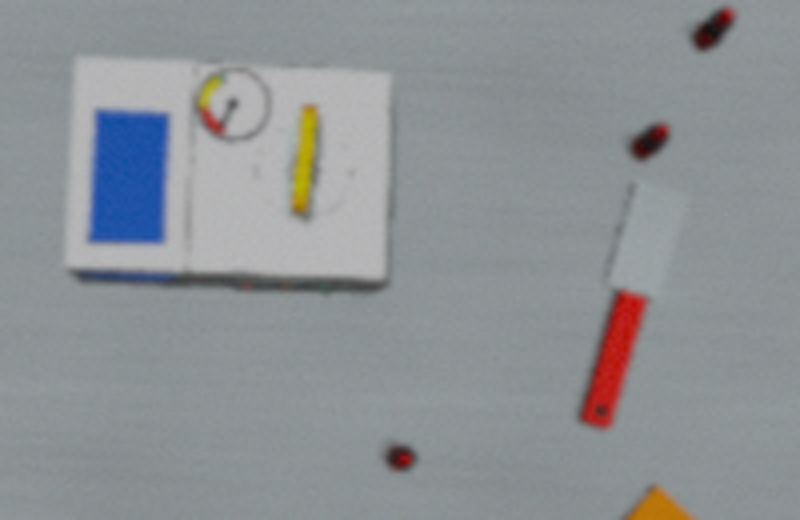

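View pics/z_side.png

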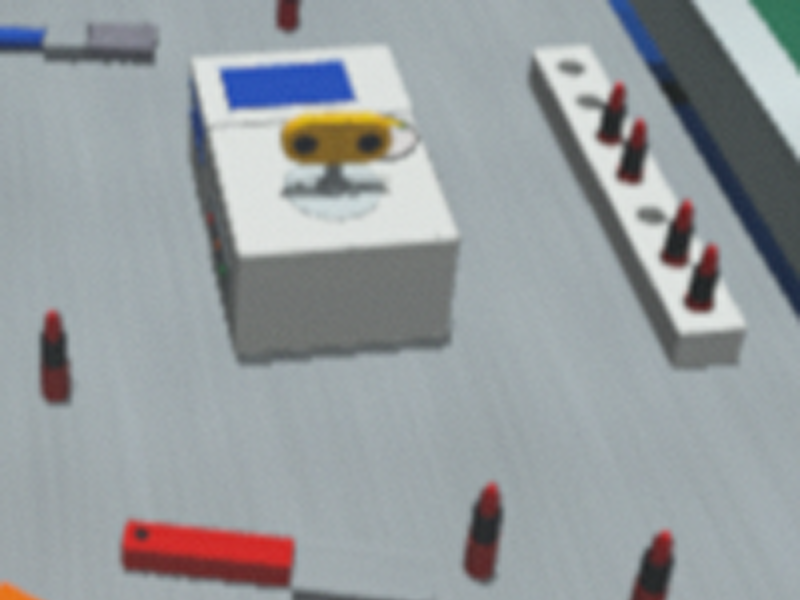

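The zoomed views show the station's top corners at crop (75,57), (391,72), (386,282) and (66,270). The bow runs from (310,105) to (300,215), and the needle is in the red. The blade tip's mid-point is at about crop (662,188), just short of a lipstick.

```bash
cat >> h.py <<'E'
def go(P,yaw=None):
    """dp (cm) and turn for TCP to world P, tool down with tool x at world yaw"""
    s=r.get_state(); T=np.array(s["ee_rot"]); p=np.array(s["tool_pos"])
    o=[np.round(T.T@(np.array(P)-p)*100,2).tolist()]
    if yaw is not None:
        x=np.array([np.cos(yaw),np.sin(yaw),0]); z=np.array([0,0,-1.]); D=np.c_[x,np.cross(z,x),z]
        o.append(R.from_matrix(T.T@D).as_rotvec().round(3).tolist())
    return o
E
python3 - <<'E'
from h import *
import pickle
t,s=pickle.load(open("c0.pkl","rb"))
W=lambda u,v,z:onz(t,180+(u+.5)/4-.5,115+(v+.5)/4-.5,z)
C=[W(*p,.1)[:2] for p in((75,57),(391,72),(386,282),(66,270))]
print(np.round(C,4)); TL,TR,BR,BL=C
print("w",np.linalg.norm(TL-TR),np.linalg.norm(BL-BR),"d",np.linalg.norm(TL-BL),np.linalg.norm(TR-BR))
a=np.arctan2(*((TL-BL)+(TR-BR))[::-1]); b=(TL+BL-TR-BR); b=np.arctan2(-b[0],b[1]); print("yaws",a,b)
yaw=(a*160+b*240)/400
Rz=np.array([[np.cos(yaw),-np.sin(yaw)],[np.sin(yaw),np.cos(yaw)]])
o=sum(C)/4-Rz@[0,-.005]; print("origin",o,"slot",o+Rz@[-.08,.07],"key",o+Rz@[0,-.06])
print("bow ends",W(310,105,.165),W(300,215,.165)); print("tip",W(662,188,.014))
h0=onz(t,332.9,204.2,.024)[:2]; d=W(662,188,.014)[:2]-h0; print("tip dist",np.linalg.norm(d),np.arctan2(d[1],d[0]))
for q in((400,457),(652,140),(714,28)): print("lip",W(*q,.045))
print(go([.45,.2,.26]),go([.476,-.294,.2],np.pi-.27))
E
```

```text
[[ 0.6855  0.13  ]
 [ 0.6814 -0.1081]
 [ 0.5221 -0.108 ]
 [ 0.524   0.1298]]
w 0.23812410544227136 0.23777868179734282 d 0.1615121657307604 0.15928309846699815
yaws 0.00033030622268309624 -0.01270416355227442
origin [0.60326548 0.01589929] slot [0.52379204 0.08649655] key [ 0.60281606 -0.04409903]
bow ends [ 0.63927391 -0.04711672  0.165     ] [ 0.56018619 -0.04226608  0.165     ]
tip [ 0.61474088 -0.33349697  0.014     ]
tip dist 0.14472066469710743 -0.28184691397198647
lip [ 0.39331806 -0.12532743  0.045     ]
lip [ 0.64707767 -0.31806023  0.045     ]
lip [ 0.73874532 -0.36672095  0.045     ]
[[-38.87, -32.22, -0.39]] [[-53.28, -79.54, 5.68], [-0.001, 0.0, 0.027]]
```

Emit:
carry_out(
  series=[
    {"gripper": 8.5,"dp": [-38.9,-32.2,0],"turn": [0,0,0]},
    {"gripper": 8.5,"dp": [-38.9,-32.2,0],"turn": [0,0,0]},
    {"gripper": 8.5,"dp": [-38.9,-32.2,0],"turn": [0,0,0]},
    {"gripper": 8.5,"dp": [-38.9,-32.2,0],"turn": [0,0,0]},
    {"gripper": 8.5,"dp": [-38.9,-32.2,0],"turn": [0,0,0]},
    {"gripper": 8.5,"dp": [-38.9,-32.2,0],"turn": [0,0,0]},
    {"gripper": 8.5,"dp": [-38.9,-32.2,0],"turn": [0,0,0]},
    {"gripper": 8.5,"dp": [-38.9,-32.2,0],"turn": [0,0,0]},
  ],
)

```text
time: 1.1
tool_pos: [0.4482, 0.2028, 0.2563]
ee_rot: [[-0.971, 0.24, 0.0], [0.24, 0.971, 0.0], [-0.0, 0.0, -1.0]]
contact_force: [1.1, 0.4, -0.1]
grip_width: 0.0847
grasp_force: 0.0
```

Emit:
carry_out(
  series=[
    {"gripper": 8.5,"dp": [-14.4,-47.3,6],"turn": [0,0,0.03]},
    {"gripper": 8.5,"dp": [-14.4,-47.3,6],"turn": [0,0,0.03]},
    {"gripper": 8.5,"dp": [-14.4,-47.3,6],"turn": [0,0,0.03]},
    {"gripper": 8.5,"dp": [-14.4,-47.3,6],"turn": [0,0,0.03]},
    {"gripper": 8.5,"dp": [-14.4,-47.3,6],"turn": [0,0,0.03]},
    {"gripper": 8.5,"dp": [-14.4,-47.3,6],"turn": [0,0,0.03]},
    {"gripper": 8.5,"dp": [-14.4,-47.3,6],"turn": [0,0,0.03]},
    {"gripper": 8.5,"dp": [-14.4,-47.3,6],"turn": [0,0,0.03]},
  ],
)

```text
time: 2.1
tool_pos: [0.4733, -0.291, 0.1959]
ee_rot: [[-0.963, 0.269, -0.0], [0.269, 0.963, 0.0], [0.0, 0.0, -1.0]]
contact_force: [1.2, 0.5, 1.1]
grip_width: 0.085
grasp_force: 0.0
```

Check the spatula with the wrist camera from here.

Run:
```python
from h import *
c=cap("wrist"); s=r.get_state(); print(s["joints"],s["tool_pos"])
hsv=cv2.cvtColor(c["img"],cv2.COLOR_RGB2HSV);H,S,V=cv2.split(hsv)
red=(((H<6)|(H>174))&(S>150)&(V>90)).astype(np.uint8)
k,l,st,ce=cv2.connectedComponentsWithStats(red)
for i in range(1,k):
    if st[i,4]<200: continue
    pts=np.argwhere(l==i)[:,::-1]
    P=np.array([onz(c,u,v,.024)[:2] for u,v in pts],np.float32)
    rc=cv2.minAreaRect(P*1000); print(st[i,4],ce[i],P.mean(0),rc)
print(go([.476,-.294,.028],np.pi-.275))
save(c,"w1.png")
```

```text
[ 0.10633871  0.40829332  0.49397635  1.84581276 -0.22846244  0.941463
  1.9910791 ] [ 0.47135257 -0.30023244  0.19568306]
1101 [250.50953678 152.98728429] [ 0.44730633 -0.28894517] ((448.28466796875, -288.8648986816406), (21.559242248535156, 58.162139892578125), 73.74349212646484)
2892 [ 32.24688797 247.66390041] [ 0.48545232 -0.62478274] ((503.73577880859375, -639.9063720703125), (206.2146453857422, 120.21421813964844), 0.05796300247311592)
366 [250.49453552 215.73224044] [ 0.51205105 -0.30734158] ((510.42486572265625, -306.2771301269531), (21.182518005371094, 25.35207176208496), 74.45124816894531)
[[-0.25, 0.83, 16.76], [-0.006, 0.001, -0.006]]
```

View pics/w1.png

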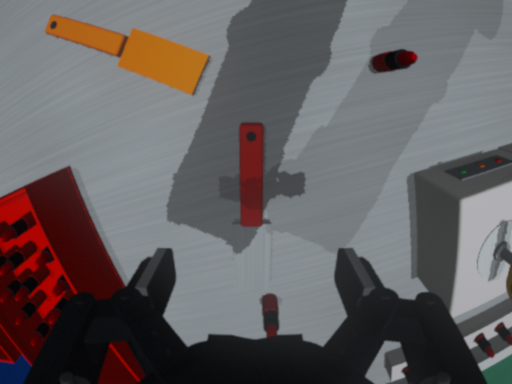

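The wrist view shows the red handle from (251,125) to (252,225), lined up with the tool. The blade runs on below it, with a lipstick at (270,315) beyond the tip. Descend with 0.5 cm of y trim.

Emit:
carry_out(
  series=[
    {"gripper": 8.5,"dp": [-0.1,0.55,5],"turn": [0,0,0]},
    {"gripper": 8.5,"dp": [-0.1,0.55,10],"turn": [0,0,0]},
    {"gripper": 8.5,"dp": [-0.1,0.55,14],"turn": [0,0,0]},
    {"gripper": 8.5,"dp": [-0.1,0.55,16],"turn": [0,0,0]},
    {"gripper": 8.5,"dp": [-0.1,0.55,16.7],"turn": [0,0,0]},
    {"gripper": 8.5,"dp": [-0.1,0.55,16.7],"turn": [0,0,0]},
    {"gripper": 8.5,"dp": [-0.1,0.55,16.7],"turn": [0,0,0]},
  ],
)

```text
time: 3.02
tool_pos: [0.4765, -0.2844, 0.0303]
ee_rot: [[-0.963, 0.27, 0.001], [0.27, 0.963, -0.001], [-0.002, -0.0, -1.0]]
contact_force: [-0.3, 0.2, -0.8]
grip_width: 0.085
grasp_force: 0.0
```

Emit:
carry_out(
  series=[
    {"gripper": 0,"dp": [0,0,0],"turn": [0,0,0]},
    {"gripper": 0,"dp": [0,0,0],"turn": [0,0,0]},
    {"gripper": 0,"dp": [0,0,0],"turn": [0,0,0]},
    {"gripper": 0,"dp": [0,0,0],"turn": [0,0,0]},
    {"gripper": 0,"dp": [0,0,0],"turn": [0,0,0]},
    {"gripper": 0,"dp": [0,0,0],"turn": [0,0,0]},
    {"gripper": 0,"dp": [0,0,0],"turn": [0,0,0]},
    {"gripper": 0,"dp": [0,0,0],"turn": [0,0,0]},
  ],
  grip_force=80,
)

```text
time: 4.03
tool_pos: [0.4761, -0.2848, 0.03]
ee_rot: [[-0.963, 0.27, 0.001], [0.27, 0.963, -0.001], [-0.001, -0.0, -1.0]]
contact_force: [-1.5, -1.1, 7.9]
grip_width: 0.0226
grasp_force: 79.1
```

Emit:
carry_out(
  series=[
    {"gripper": 0,"dp": [0,0,-1],"turn": [0,0,0]},
    {"gripper": 0,"dp": [0,0,-4],"turn": [0,0,0]},
    {"gripper": 0,"dp": [0,0,-9],"turn": [0,0,0]},
    {"gripper": 0,"dp": [0,0,-14],"turn": [0,0,0]},
    {"gripper": 0,"dp": [0,0,-15],"turn": [0,0,0]},
    {"gripper": 0,"dp": [0,0,-15],"turn": [0,0,0]},
    {"gripper": 0,"dp": [0,0,-15],"turn": [0,0,0]},
    {"gripper": 0,"dp": [0,0,-15],"turn": [0,0,0]},
  ],
)

```text
time: 5.03
tool_pos: [0.4752, -0.2837, 0.1779]
ee_rot: [[-0.963, 0.27, -0.002], [0.27, 0.963, 0.001], [0.003, 0.0, -1.0]]
contact_force: [0.2, 0.7, -1.6]
grip_width: 0.0222
grasp_force: 78.6
```

Run:
```python
from h import *
s=r.get_state(); print(s["tool_pos"],s["grip_width"],s["contact_force"],s["ft_torque"])
c=cap("wrist"); a=cap("side"); t=cap("top")
im=np.vstack([c["img"][180:384,100:400],cv2.resize(a["img"][200:320,220:420],(300,180)),cv2.resize(t["img"][140:240,280:380],(300,300))[:200]])
save({"img":im},"g2.png")
s=r.get_state(); print(s["tool_pos"])
import pickle; pickle.dump([c,a,t],open("c2.pkl","wb"))
```

```text
[ 0.47522078 -0.28368266  0.17789144] 0.022222684235519975 [ 0.19078376  0.65662245 -1.64711394] [ 0.00657761  0.07447031 -0.0037234 ]
[ 0.4756173  -0.28405243  0.17855289]
```

View pics/g2.png

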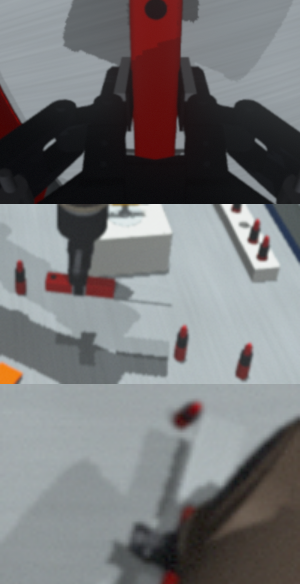

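The pictures show the spatula held square between the pads, lipsticks standing. The near blade edge in the side crop ends at about (171,305). Check for droop by comparing predicted and seen points.

Run:
```python
from h import *
import pickle
c,a,t=pickle.load(open("c2.pkl","rb"))
p=np.array([.4754,-.2839,.1782]); d=np.array([.963,-.27,0]); n=np.array([.27,.963,0]); z=np.array([0,0,1.])
H=p-.018*z
for nm,P in(("tip near",H+.145*d-.022*n),("tip far",H+.145*d+.022*n),("blade root near",H+.055*d-.022*n),("handle front near top",H+.055*d-.012*n+.012*z),("front near bot",H+.055*d-.012*n-.012*z),("rear near top",H-.055*d-.012*n+.012*z),("rear near bot",H-.055*d-.012*n-.012*z)):
    q=proj(a,P); print(nm,q.round(1),((q-[244,250])*6).round(0))
im=cv2.resize(cv2.cvtColor(a["img"][235:285,244:344],cv2.COLOR_RGB2BGR),None,fx=6,fy=6,interpolation=cv2.INTER_CUBIC)
cv2.imwrite("pics/s2.png",im)
```

```text
tip near [334.  266.8] [540. 101.]
tip far [334.2 253.4] [541.  21.]
blade root near [295.2 262.7] [307.  76.]
handle front near top [295.8 256. ] [311.  36.]
front near bot [295.3 263.2] [308.  79.]
rear near top [249.3 251.3] [32.  8.]
rear near bot [249.4 258.4] [32. 51.]
```

View pics/s2.png

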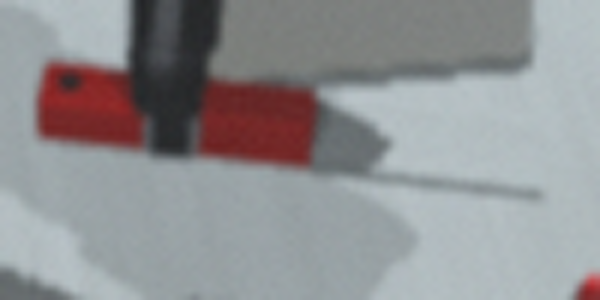

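There is no measurable droop: the tip is predicted at (540,191) and seen at (542,195). Carry it back first, then across to a point before the slot.

Emit:
carry_out(
  series=[
    {"gripper": 0,"dp": [5.5,2.7,0],"turn": [0,0,-0.1]},
    {"gripper": 0,"dp": [11.5,5.5,0],"turn": [0,0,-0.27]},
    {"gripper": 0,"dp": [14,11.5,0],"turn": [0,0,-0.27]},
    {"gripper": 0,"dp": [16,17,0],"turn": [0,0,-0.27]},
    {"gripper": 0,"dp": [18,22.5,0],"turn": [0,0,-0.27]},
    {"gripper": 0,"dp": [19.7,28,0],"turn": [0,0,-0.27]},
    {"gripper": 0,"dp": [20.9,32.6,0],"turn": [0,0,-0.27]},
    {"gripper": 0,"dp": [20.9,32.6,0],"turn": [0,0,-0.27]},
  ],
)

```text
time: 6.18
tool_pos: [0.3627, 0.0893, 0.1794]
ee_rot: [[-1.0, -0.003, 0.001], [-0.003, 1.0, 0.001], [-0.001, 0.001, -1.0]]
contact_force: [-0.0, -0.3, -1.9]
grip_width: 0.0226
grasp_force: 78.8
```

Emit:
carry_out(
  series=[
    {"gripper": 0,"dp": [0,0,3],"turn": [0,0,0]},
    {"gripper": 0,"dp": [0,0,6],"turn": [0,0,0]},
    {"gripper": 0,"dp": [0,0,8],"turn": [0,0,0]},
    {"gripper": 0,"dp": [0,0,8],"turn": [0,0,0]},
    {"gripper": 0,"dp": [0,0,8],"turn": [0,0,0]},
    {"gripper": 0,"dp": [0,0,8],"turn": [0,0,0]},
    {"gripper": 0,"dp": [0,0,8],"turn": [0,0,0]},
    {"gripper": 0,"dp": [0,0,8],"turn": [0,0,0]},
  ],
)

```text
time: 7.18
tool_pos: [0.3627, 0.0862, 0.0996]
ee_rot: [[-1.0, 0.003, 0.001], [0.003, 1.0, 0.0], [-0.001, 0.0, -1.0]]
contact_force: [0.5, 0.6, -1.6]
grip_width: 0.0224
grasp_force: 78.8
```

Run:
```python
from h import *
s=r.get_state(); print(s["joints"],s["tool_pos"],s["ee_rot"])
print(go([.362,.0865,.088],np.pi-.005))
c=cap("wrist"); print(r.get_state()["tool_pos"]); a=cap("side"); t=cap("top")
im=np.vstack([c["img"][150:384,80:430],cv2.resize(a["img"][160:260,200:350],(350,233)),])
save({"img":cv2.resize(im,None,fx=1.25,fy=1.25)},"g3.png")
```

```text
[-0.52655293  0.2739409   0.17971053  2.34502234 -0.09635299  0.52809111
  1.29786388] [0.36269061 0.08621995 0.09962134] [[-9.99995912e-01  2.78003804e-03  6.69222023e-04]
 [ 2.78028967e-03  9.99996065e-01  3.75375051e-04]
 [-6.68175832e-04  3.77234148e-04 -9.99999706e-01]]
[[0.07, 0.03, 1.16], [0.0, 0.001, 0.002]]
[0.36265633 0.08624616 0.09955006]
```

View pics/g3.png

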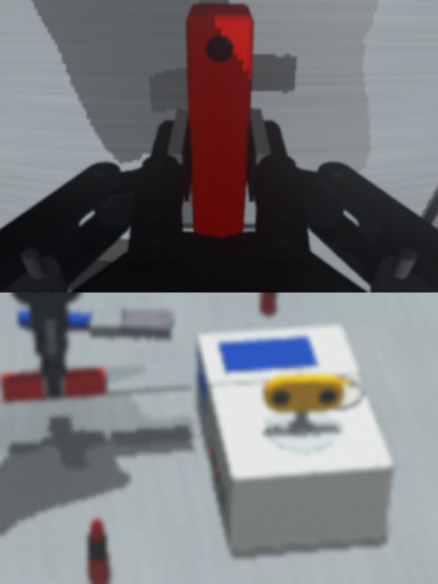

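Spatula lined up with the slot: the blade tip is just before the front (side crop about (190,388)). Lower it and begin inserting.

Emit:
carry_out(
  series=[
    {"gripper": 0,"dp": [0,0,1.15],"turn": [0,0,0]},
    {"gripper": 0,"dp": [0,0,1.15],"turn": [0,0,0]},
    {"gripper": 0,"dp": [0,0,1.15],"turn": [0,0,0]},
    {"gripper": 0,"dp": [-1,0,1.15],"turn": [0,0,0]},
    {"gripper": 0,"dp": [-2,0,1.15],"turn": [0,0,0]},
    {"gripper": 0,"dp": [-3,0,1.15],"turn": [0,0,0]},
    {"gripper": 0,"dp": [-3,0,1.15],"turn": [0,0,0]},
    {"gripper": 0,"dp": [-3,0,1.15],"turn": [0,0,0]},
  ],
)

```text
time: 8.32
tool_pos: [0.3922, 0.0859, 0.0877]
ee_rot: [[-1.0, 0.003, -0.001], [0.003, 1.0, -0.0], [0.001, -0.0, -1.0]]
contact_force: [-0.8, 0.9, -2.2]
grip_width: 0.0223
grasp_force: 78.8
```

Emit:
carry_out(
  series=[
    {"gripper": 0,"dp": [-1,0,0],"turn": [0,0,0]},
    {"gripper": 0,"dp": [-2,0,0],"turn": [0,0,0]},
    {"gripper": 0,"dp": [-3,0,0],"turn": [0,0,0]},
    {"gripper": 0,"dp": [-3.5,0,0],"turn": [0,0,0]},
    {"gripper": 0,"dp": [-3.5,0,0],"turn": [0,0,0]},
  ],
)

```text
time: 8.95
tool_pos: [0.4278, 0.0859, 0.0877]
ee_rot: [[-1.0, 0.003, -0.0], [0.003, 1.0, -0.0], [0.0, -0.0, -1.0]]
contact_force: [-0.6, -0.9, -1.1]
grip_width: 0.0223
grasp_force: 78.8
```

Emit:
carry_out(
  series=[
    {"gripper": 0,"dp": [-1,0,0],"turn": [0,0,0]},
    {"gripper": 0,"dp": [-2,0,0],"turn": [0,0,0]},
    {"gripper": 0,"dp": [-3,0,0],"turn": [0,0,0]},
    {"gripper": 0,"dp": [-3.6,0,0],"turn": [0,0,0]},
    {"gripper": 0,"dp": [-3.6,0,0],"turn": [0,0,0]},
  ],
)

```text
time: 9.57
tool_pos: [0.464, 0.0858, 0.0877]
ee_rot: [[-1.0, 0.003, 0.0], [0.003, 1.0, -0.0], [-0.0, -0.0, -1.0]]
contact_force: [-0.3, -0.1, -1.4]
grip_width: 0.0226
grasp_force: 78.8
```

Now press gently until it meets the front.

Emit:
carry_out(
  series=[
    {"gripper": 0,"dp": [-0.2,0,0],"turn": [0,0,0]},
    {"gripper": 0,"dp": [-0.4,0,0],"turn": [0,0,0]},
    {"gripper": 0,"dp": [-0.4,0,0],"turn": [0,0,0]},
  ],
)

```text
time: 9.95
tool_pos: [0.4672, 0.0858, 0.0877]
ee_rot: [[-1.0, 0.003, -0.001], [0.003, 1.0, -0.0], [0.001, -0.0, -1.0]]
contact_force: [-1.2, 0.8, -1.8]
grip_width: 0.022
grasp_force: 78.9
```

Emit:
carry_out(
  series=[
    {"gripper": 0,"dp": [-0.1,0,0],"turn": [0,0,0]},
    {"gripper": 0,"dp": [-0.2,0,0],"turn": [0,0,0]},
    {"gripper": 0,"dp": [-0.2,0,0],"turn": [0,0,0]},
  ],
)

```text
time: 10.32
tool_pos: [0.4674, 0.0858, 0.0874]
ee_rot: [[-1.0, 0.002, -0.004], [0.002, 1.0, -0.0], [0.004, -0.0, -1.0]]
contact_force: [-8.0, 0.5, 3.4]
grip_width: 0.0222
grasp_force: 79.5
```

Emit:
carry_out(
  series=[
    {"gripper": 0,"dp": [-0.2,0,0],"turn": [0,0,0]},
    {"gripper": 0,"dp": [-0.2,0,0],"turn": [0,0,0]},
    {"gripper": 0,"dp": [-0.2,0,0],"turn": [0,0,0]},
  ],
)

```text
time: 10.7
tool_pos: [0.4676, 0.0857, 0.087]
ee_rot: [[-1.0, 0.002, -0.007], [0.002, 1.0, -0.001], [0.007, -0.001, -1.0]]
contact_force: [-13.1, 1.5, 5.4]
grip_width: 0.0225
grasp_force: 79.9
```

It is firmly home. Release, then rise.

Emit:
carry_out(
  series=[
    {"gripper": 8.5,"dp": [0.3,0,0],"turn": [0,0,0]},
    {"gripper": 8.5,"dp": [0.3,0,0],"turn": [0,0,0]},
    {"gripper": 8.5,"dp": [0.3,0,0],"turn": [0,0,0]},
    {"gripper": 8.5,"dp": [0.3,0,0],"turn": [0,0,0]},
    {"gripper": 8.5,"dp": [0.3,0,0],"turn": [0,0,0]},
    {"gripper": 8.5,"dp": [0.3,0,0],"turn": [0,0,0]},
  ],
)

```text
time: 11.45
tool_pos: [0.4686, 0.0858, 0.0878]
ee_rot: [[-1.0, 0.003, 0.0], [0.003, 1.0, 0.0], [-0.0, 0.0, -1.0]]
contact_force: [-0.3, 0.2, -0.5]
grip_width: 0.0851
grasp_force: 0.0
```

Emit:
carry_out(
  series=[
    {"gripper": 8.5,"dp": [0.3,0,-2],"turn": [0,0,0]},
    {"gripper": 8.5,"dp": [0.3,0,-6],"turn": [0,0,0]},
    {"gripper": 8.5,"dp": [0.3,0,-11],"turn": [0,0,0]},
    {"gripper": 8.5,"dp": [0.3,0,-16],"turn": [0,0,0]},
    {"gripper": 8.5,"dp": [0.3,0,-16],"turn": [0,0,0]},
    {"gripper": 8.5,"dp": [0.3,0,-16],"turn": [0,0,0]},
    {"gripper": 8.5,"dp": [0.3,0,-16],"turn": [0,0,0]},
  ],
)

```text
time: 12.32
tool_pos: [0.4647, 0.0856, 0.2466]
ee_rot: [[-1.0, 0.003, -0.002], [0.003, 1.0, -0.001], [0.002, -0.001, -1.0]]
contact_force: [-0.5, -0.5, 0.2]
grip_width: 0.085
grasp_force: 0.0
```

Run:
```python
from h import *
s=r.get_state(); print(s["joints"],s["tool_pos"])
c=cap("wrist"); a=cap("side"); t=cap("top"); print(r.get_state()["tool_pos"])
z=lambda c:cv2.resize(c["img"][150:270,200:360],(640,480))
for c2,n in((t,"top"),(a,"side")):
    H,S,V=cv2.split(cv2.cvtColor(c2["img"],cv2.COLOR_RGB2HSV))
    red=(((H<6)|(H>174))&(S>150)&(V>70)).astype(np.uint8)
    k,l,st,ce=cv2.connectedComponentsWithStats(red)
    for i in range(1,k):
        if 60<st[i,4]<1000:
            P=np.array([onz(c2,u,v,.082)[:2] for v,u in np.argwhere(l==i)]); print(n,ce[i],st[i,4],P.min(0),P.max(0))
im=np.vstack([cv2.resize(c["img"][0:384],(400,300)),cv2.resize(a["img"][160:280,200:360],(400,300))])
save({"img":im},"g4.png")
print(go([.6028,-.0441,.26]))
```

```text
[-0.48594112  0.19422651  0.22540716  1.9567915  -0.05113736  0.99843667
  1.33105547] [0.46472277 0.08560837 0.24657623]
[0.46507881 0.0856543  0.2468992 ]
side [250.17874396 193.19806763] 207 [0.41361813 0.0443488 ] [0.5178607  0.08249676]
[[-13.81, -12.94, -1.32]]
```

View pics/g4.png

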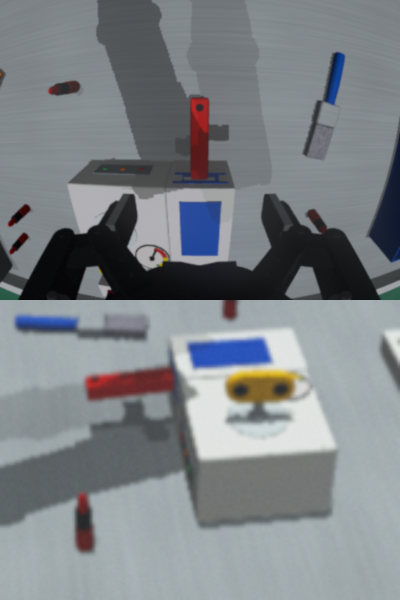

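The spatula is home against the blue-striped slot (wrist view at (200,175)). All the lipsticks in view are standing. Now go over the key.

Emit:
carry_out(
  series=[
    {"gripper": 8.5,"dp": [-4,-3.8,-1],"turn": [0,0,0.06]},
    {"gripper": 8.5,"dp": [-8,-7.7,-1],"turn": [0,0,0.06]},
    {"gripper": 8.5,"dp": [-12,-11.5,-1],"turn": [0,0,0.06]},
    {"gripper": 8.5,"dp": [-13.6,-13,-1],"turn": [0,0,0.06]},
    {"gripper": 8.5,"dp": [-13.6,-13,-1],"turn": [0,0,0.06]},
    {"gripper": 8.5,"dp": [-13.6,-13,-1],"turn": [0,0,0.06]},
    {"gripper": 8.5,"dp": [-13.6,-13,-1],"turn": [0,0,0.06]},
    {"gripper": 8.5,"dp": [-13.6,-13,-1],"turn": [0,0,0.06]},
  ],
)

```text
time: 13.48
tool_pos: [0.6008, -0.0437, 0.258]
ee_rot: [[-0.998, 0.062, 0.0], [0.062, 0.998, 0.0], [-0.0, 0.0, -1.0]]
contact_force: [0.4, 0.1, -0.3]
grip_width: 0.0853
grasp_force: 0.0
```

Run:
```python
from h import *
s=r.get_state(); print(np.round(s["joints"],3),s["tool_pos"],np.round(s["ee_rot"],3))
print(go([.601,-.0445,.156],np.pi-.061))
c=cap("wrist"); H,S,V=cv2.split(cv2.cvtColor(c["img"],cv2.COLOR_RGB2HSV))
m=((H>20)&(H<33)&(S>120)&(V>90)).astype(np.uint8)
k,l,st,ce=cv2.connectedComponentsWithStats(m)
for i in range(1,k):
    if st[i,4]>40:
        P=np.array([onz(c,u,v,.165)[:2] for v,u in np.argwhere(l==i)],np.float32); print(ce[i],st[i],cv2.minAreaRect(P*1000))
save({"img":c["img"]},"g5.png")
```

```text
[-0.239  0.401  0.316  1.648 -0.136  1.114  1.622] [ 0.60080658 -0.04368564  0.2580141 ] [[-0.998  0.062  0.   ]
 [ 0.062  0.998  0.   ]
 [-0.     0.    -1.   ]]
[[-0.02, -0.09, 10.2], [0.0, 0.0, -0.001]]
[254.39487179 191.8625641 ] [248 153  15  87 975] ((593.6945190429688, -43.83711242675781), (10.409465789794922, 69.34358978271484), 86.03202056884766)
[326.82905983 231.51282051] [320 222  13  20 117] ((625.9282836914062, 12.228476524353027), (6.351291179656982, 18.2609806060791), 66.02816772460938)
```

Emit:
carry_out(
  series=[
    {"gripper": 8.5,"dp": [0,-0.05,4],"turn": [0,0,0]},
    {"gripper": 8.5,"dp": [0,-0.05,8],"turn": [0,0,0]},
    {"gripper": 8.5,"dp": [0,-0.05,10.2],"turn": [0,0,0]},
    {"gripper": 8.5,"dp": [0,-0.05,10.2],"turn": [0,0,0]},
    {"gripper": 8.5,"dp": [0,-0.05,10.2],"turn": [0,0,0]},
  ],
)

```text
time: 14.15
tool_pos: [0.6017, -0.0451, 0.157]
ee_rot: [[-0.998, 0.063, 0.002], [0.063, 0.998, 0.0], [-0.002, 0.0, -1.0]]
contact_force: [0.7, -0.3, 0.1]
grip_width: 0.0846
grasp_force: 0.0
```

Emit:
carry_out(
  series=[
    {"gripper": 0,"dp": [0,0,0],"turn": [0,0,0]},
    {"gripper": 0,"dp": [0,0,0],"turn": [0,0,0]},
    {"gripper": 0,"dp": [0,0,0],"turn": [0,0,0]},
    {"gripper": 0,"dp": [0,0,0],"turn": [0,0,0]},
    {"gripper": 0,"dp": [0,0,0],"turn": [0,0,0]},
    {"gripper": 0,"dp": [0,0,0],"turn": [0,0,0]},
    {"gripper": 0,"dp": [0,0,0],"turn": [0,0,0]},
    {"gripper": 0,"dp": [0,0,0],"turn": [0,0,0]},
  ],
  grip_force=80,
)

```text
time: 15.15
tool_pos: [0.6012, -0.0443, 0.1562]
ee_rot: [[-0.998, 0.063, 0.0], [0.063, 0.998, 0.001], [-0.0, 0.001, -1.0]]
contact_force: [-1.6, 4.1, 5.6]
grip_width: 0.0106
grasp_force: 78.2
```

Gripped. Start winding (clockwise is a positive turn about the tool's z).

Emit:
carry_out(
  series=[
    {"gripper": 0,"dp": [0,0,0],"turn": [0,0,0.1]},
    {"gripper": 0,"dp": [0,0,0],"turn": [0,0,0.2]},
    {"gripper": 0,"dp": [0,0,0],"turn": [0,0,0.35]},
    {"gripper": 0,"dp": [0,0,0],"turn": [0,0,0.5]},
    {"gripper": 0,"dp": [0,0,0],"turn": [0,0,0.65]},
    {"gripper": 0,"dp": [0,0,0],"turn": [0,0,0.8]},
    {"gripper": 0,"dp": [0,0,0],"turn": [0,0,0.9]},
    {"gripper": 0,"dp": [0,0,0],"turn": [0,0,1.0]},
  ],
)

```text
time: 16.15
tool_pos: [0.6016, -0.0435, 0.1562]
ee_rot: [[-0.485, 0.874, 0.001], [0.874, 0.485, 0.002], [0.001, 0.001, -1.0]]
contact_force: [-0.8, 5.8, 3.9]
grip_width: 0.0115
grasp_force: 78.2
```

Run:
```python
from h import *
s=r.get_state(); print(np.round(s["joints"],3),s["tool_pos"],np.arctan2(s["ee_rot"][1][0],s["ee_rot"][0][0]),s["contact_force"],s["ft_torque"],s["grip_width"])
```

```text
[-0.394  0.539  0.556  1.778 -0.349  0.923  0.818] [ 0.60160688 -0.0435209   0.1561857 ] 2.0773551917381474 [-0.80586948  5.82278727  3.92976807] [1.0440891  0.16633    0.12977628] 0.011464914290264267
```

Emit:
carry_out(
  series=[
    {"gripper": 0,"dp": [0,0,0],"turn": [0,0,0.15]},
    {"gripper": 0,"dp": [0,0,0],"turn": [0,0,0.3]},
    {"gripper": 0,"dp": [0,0,0],"turn": [0,0,0.45]},
    {"gripper": 0,"dp": [0,0,0],"turn": [0,0,0.6]},
    {"gripper": 0,"dp": [0,0,0],"turn": [0,0,0.75]},
    {"gripper": 0,"dp": [0,0,0],"turn": [0,0,0.9]},
    {"gripper": 0,"dp": [0,0,0],"turn": [0,0,1.05]},
    {"gripper": 0,"dp": [0,0,0],"turn": [0,0,1.2]},
  ],
)

```text
time: 17.15
tool_pos: [0.6026, -0.0435, 0.1562]
ee_rot: [[0.64, 0.768, 0.002], [0.768, -0.64, 0.001], [0.002, 0.001, -1.0]]
contact_force: [4.3, 3.7, 1.4]
grip_width: 0.011
grasp_force: 77.8
```

Emit:
carry_out(
  series=[
    {"gripper": 0,"dp": [0,0,0],"turn": [0,0,0.15]},
    {"gripper": 0,"dp": [0,0,0],"turn": [0,0,0.3]},
    {"gripper": 0,"dp": [0,0,0],"turn": [0,0,0.45]},
    {"gripper": 0,"dp": [0,0,0],"turn": [0,0,0.6]},
    {"gripper": 0,"dp": [0,0,0],"turn": [0,0,0.75]},
    {"gripper": 0,"dp": [0,0,0],"turn": [0,0,0.9]},
    {"gripper": 0,"dp": [0,0,0],"turn": [0,0,1.0]},
    {"gripper": 0,"dp": [0,0,0],"turn": [0,0,1.0]},
  ],
)

```text
time: 18.15
tool_pos: [0.6029, -0.0443, 0.1562]
ee_rot: [[0.993, -0.12, 0.003], [-0.12, -0.993, -0.0], [0.003, -0.0, -1.0]]
contact_force: [5.1, 3.0, 2.2]
grip_width: 0.0109
grasp_force: 78.3
```

Run:
```python
from h import *
s=r.get_state(); print(np.round(s["joints"],3),s["tool_pos"],np.arctan2(s["ee_rot"][1][0],s["ee_rot"][0][0]),s["contact_force"],s["ft_torque"],s["grip_width"])
```

```text
[-0.704  0.764  1.149  1.8   -0.781  1.113 -0.97 ] [ 0.60288922 -0.04430772  0.1562166 ] -0.1207836759120988 [5.10938316 3.01547497 2.2089275 ] [ 0.79680533 -1.04165662  0.16183007] 0.010851536200316075
```

Emit:
carry_out(
  series=[
    {"gripper": 0,"dp": [0,0,0],"turn": [0,0,0.12]},
    {"gripper": 0,"dp": [0,0,0],"turn": [0,0,0.24]},
    {"gripper": 0,"dp": [0,0,0],"turn": [0,0,0.36]},
    {"gripper": 0,"dp": [0,0,0],"turn": [0,0,0.48]},
    {"gripper": 0,"dp": [0,0,0],"turn": [0,0,0.6]},
    {"gripper": 0,"dp": [0,0,0],"turn": [0,0,0.6]},
  ],
)

```text
time: 18.9
tool_pos: [0.6027, -0.0448, 0.1562]
ee_rot: [[0.752, -0.659, 0.003], [-0.659, -0.752, -0.001], [0.002, -0.001, -1.0]]
contact_force: [5.8, 0.9, 2.0]
grip_width: 0.0111
grasp_force: 79.4
```

Run:
```python
from h import *
s=r.get_state(); print(np.round(s["joints"],3),s["tool_pos"],np.arctan2(s["ee_rot"][1][0],s["ee_rot"][0][0]),s["contact_force"],s["ft_torque"],s["grip_width"])
t=cap("top"); save({"img":cv2.resize(t["img"][115:195,185:295],None,fx=4,fy=4)},"k1.png")
```

```text
[-0.738  0.836  1.259  1.803 -0.868  1.183 -1.489] [ 0.60267598 -0.0447633   0.15621511] -0.7197782010271653 [5.84425943 0.90738916 2.03663141] [ 0.47265454 -1.21337503  0.12341922] 0.01112523576312723
```

Wound 3.8 rad and joint 3 is nearing its range limit, so let go, lift, turn back by about half a turn and re-measure.

Emit:
carry_out(
  series=[
    {"gripper": 8.5,"dp": [0,0,0],"turn": [0,0,0]},
    {"gripper": 8.5,"dp": [0,0,0],"turn": [0,0,0]},
    {"gripper": 8.5,"dp": [0,0,0],"turn": [0,0,0]},
    {"gripper": 8.5,"dp": [0,0,0],"turn": [0,0,0]},
    {"gripper": 8.5,"dp": [0,0,0],"turn": [0,0,0]},
    {"gripper": 8.5,"dp": [0,0,-3],"turn": [0,0,0]},
    {"gripper": 8.5,"dp": [0,0,-7],"turn": [0,0,0]},
    {"gripper": 8.5,"dp": [0,0,-10],"turn": [0,0,0]},
  ],
)

```text
time: 19.95
tool_pos: [0.6012, -0.0455, 0.2574]
ee_rot: [[0.751, -0.661, 0.001], [-0.661, -0.751, -0.0], [0.001, -0.0, -1.0]]
contact_force: [-0.1, -0.6, -0.3]
grip_width: 0.0853
grasp_force: 0.0
```

Emit:
carry_out(
  series=[
    {"gripper": 8.5,"dp": [0,0,0],"turn": [0,0,-0.15]},
    {"gripper": 8.5,"dp": [0,0,0],"turn": [0,0,-0.3]},
    {"gripper": 8.5,"dp": [0,0,0],"turn": [0,0,-0.45]},
    {"gripper": 8.5,"dp": [0,0,0],"turn": [0,0,-0.6]},
    {"gripper": 8.5,"dp": [0,0,0],"turn": [0,0,-0.75]},
    {"gripper": 8.5,"dp": [0,0,0],"turn": [0,0,-0.9]},
    {"gripper": 8.5,"dp": [0,0,0],"turn": [0,0,-1.05]},
    {"gripper": 8.5,"dp": [0,0,0],"turn": [0,0,-1.2]},
  ],
)

```text
time: 20.95
tool_pos: [0.601, -0.0452, 0.2558]
ee_rot: [[0.885, 0.465, -0.0], [0.465, -0.885, 0.0], [-0.0, -0.0, -1.0]]
contact_force: [-0.3, 0.0, -1.2]
grip_width: 0.0851
grasp_force: 0.0
```

Emit:
carry_out(
  series=[
    {"gripper": 8.5,"dp": [0,0,0],"turn": [0,0,-0.15]},
    {"gripper": 8.5,"dp": [0,0,0],"turn": [0,0,-0.3]},
    {"gripper": 8.5,"dp": [0,0,0],"turn": [0,0,-0.45]},
    {"gripper": 8.5,"dp": [0,0,0],"turn": [0,0,-0.6]},
    {"gripper": 8.5,"dp": [0,0,0],"turn": [0,0,-0.75]},
    {"gripper": 8.5,"dp": [0,0,0],"turn": [0,0,-0.9]},
    {"gripper": 8.5,"dp": [0,0,0],"turn": [0,0,-1.05]},
    {"gripper": 8.5,"dp": [0,0,0],"turn": [0,0,-1.2]},
  ],
)

```text
time: 21.95
tool_pos: [0.601, -0.0453, 0.2558]
ee_rot: [[-0.112, 0.994, -0.0], [0.994, 0.112, -0.0], [-0.0, -0.0, -1.0]]
contact_force: [0.0, -0.8, -0.5]
grip_width: 0.0849
grasp_force: 0.0
```

Emit:
carry_out(
  series=[
    {"gripper": 8.5,"dp": [0,0,0],"turn": [0,0,-0.15]},
    {"gripper": 8.5,"dp": [0,0,0],"turn": [0,0,-0.3]},
    {"gripper": 8.5,"dp": [0,0,0],"turn": [0,0,-0.45]},
    {"gripper": 8.5,"dp": [0,0,0],"turn": [0,0,-0.6]},
    {"gripper": 8.5,"dp": [0,0,0],"turn": [0,0,-0.74]},
    {"gripper": 8.5,"dp": [0,0,0],"turn": [0,0,-0.74]},
    {"gripper": 8.5,"dp": [0,0,0],"turn": [0,0,-0.74]},
  ],
)

```text
time: 22.82
tool_pos: [0.6011, -0.0452, 0.2558]
ee_rot: [[-0.748, 0.664, -0.0], [0.664, 0.748, -0.0], [0.0, -0.0, -1.0]]
contact_force: [-0.3, -0.2, 0.1]
grip_width: 0.085
grasp_force: 0.0
```

Run:
```python
from h import *
s=r.get_state(); print(np.round(s["joints"],3),s["tool_pos"],np.arctan2(s["ee_rot"][1][0],s["ee_rot"][0][0]))
c=cap("wrist"); t=cap("top"); a=cap("side"); H,S,V=cv2.split(cv2.cvtColor(c["img"],cv2.COLOR_RGB2HSV))
m=((H>20)&(H<33)&(S>120)&(V>90)).astype(np.uint8)
k,l,st,ce=cv2.connectedComponentsWithStats(m)
for i in range(1,k):
    if st[i,4]>40:
        P=np.array([onz(c,u,v,.165)[:2] for v,u in np.argwhere(l==i)],np.float32); print(ce[i],st[i],cv2.minAreaRect(P*1000))
save({"img":np.vstack([c["img"],cv2.resize(a["img"][170:220,260:340],(512,216))[:,:,:]])},"k2.png")
```

```text
[-0.327  0.415  0.448  1.657 -0.196  1.114  1.018] [ 0.60105874 -0.04524926  0.2557859 ] 2.415347568424412
[253.59051307 193.99128751] [ 238  153   33   90 1033] ((595.8427734375, -42.049102783203125), (11.484236717224121, 72.54766082763672), 61.464046478271484)
[350.30434783 177.73188406] [345 166  10  24 138] ((630.4669189453125, 23.647666931152344), (6.256104946136475, 18.71541404724121), 64.3808822631836)
```

View pics/k2.png

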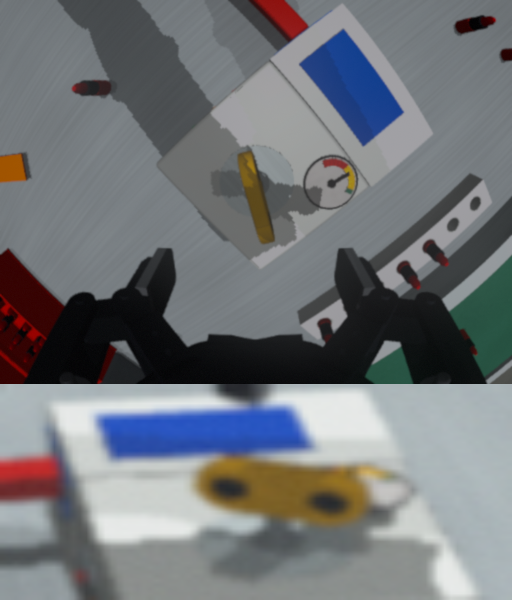

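The wrist view shows the bow from (245,152) to (267,242) and the needle in the yellow. The bow is 0.23 rad back from where I let go, so turn by -0.23 and regrip.

Emit:
carry_out(
  series=[
    {"gripper": 8.5,"dp": [0,0,1],"turn": [0,0,-0.12]},
    {"gripper": 8.5,"dp": [0,0.05,2],"turn": [0,0,-0.23]},
    {"gripper": 8.5,"dp": [0,0.05,4],"turn": [0,0,-0.23]},
    {"gripper": 8.5,"dp": [0,0.05,8],"turn": [0,0,-0.23]},
    {"gripper": 8.5,"dp": [0,0.05,10],"turn": [0,0,-0.23]},
    {"gripper": 8.5,"dp": [0,0.05,10],"turn": [0,0,-0.23]},
    {"gripper": 8.5,"dp": [0,0.05,10],"turn": [0,0,-0.23]},
  ],
)

```text
time: 23.85
tool_pos: [0.6021, -0.0448, 0.1567]
ee_rot: [[-0.881, 0.474, 0.001], [0.474, 0.881, -0.0], [-0.001, 0.0, -1.0]]
contact_force: [-0.2, 0.0, 0.3]
grip_width: 0.0849
grasp_force: 0.0
```

Emit:
carry_out(
  series=[
    {"gripper": 0,"dp": [0,0,0],"turn": [0,0,0]},
    {"gripper": 0,"dp": [0,0,0],"turn": [0,0,0]},
    {"gripper": 0,"dp": [0,0,0],"turn": [0,0,0]},
    {"gripper": 0,"dp": [0,0,0],"turn": [0,0,0]},
    {"gripper": 0,"dp": [0,0,0],"turn": [0,0,0]},
    {"gripper": 0,"dp": [0,0,0],"turn": [0,0,0]},
    {"gripper": 0,"dp": [0,0,0],"turn": [0,0,0]},
    {"gripper": 0,"dp": [0,0,0],"turn": [0,0,0]},
  ],
)

```text
time: 24.85
tool_pos: [0.6018, -0.0441, 0.1562]
ee_rot: [[-0.881, 0.473, 0.001], [0.473, 0.881, 0.001], [-0.0, 0.001, -1.0]]
contact_force: [0.9, 3.2, 5.6]
grip_width: 0.0107
grasp_force: 78.3
```

Emit:
carry_out(
  series=[
    {"gripper": 0,"dp": [0,0,0],"turn": [0,0,0.12]},
    {"gripper": 0,"dp": [0,0,0],"turn": [0,0,0.25]},
    {"gripper": 0,"dp": [0,0,0],"turn": [0,0,0.4]},
    {"gripper": 0,"dp": [0,0,0],"turn": [0,0,0.55]},
    {"gripper": 0,"dp": [0,0,0],"turn": [0,0,0.7]},
    {"gripper": 0,"dp": [0,0,0],"turn": [0,0,0.85]},
    {"gripper": 0,"dp": [0,0,0],"turn": [0,0,1.0]},
    {"gripper": 0,"dp": [0,0,0],"turn": [0,0,1.0]},
  ],
)

```text
time: 25.85
tool_pos: [0.602, -0.044, 0.1562]
ee_rot: [[-0.077, 0.997, 0.001], [0.997, 0.077, 0.0], [0.0, 0.001, -1.0]]
contact_force: [0.6, 4.1, 6.1]
grip_width: 0.0109
grasp_force: 78.8
```

Run:
```python
from h import *
s=r.get_state(); print(np.round(s["joints"],3),s["tool_pos"],np.arctan2(s["ee_rot"][1][0],s["ee_rot"][0][0]),s["contact_force"],s["ft_torque"],s["grip_width"])
```

```text
[-0.44   0.555  0.629  1.781 -0.397  0.934  0.435] [ 0.6020298  -0.04396019  0.15617121] 1.6474572603618305 [0.59980497 4.1202903  6.13301529] [ 0.83921255 -0.10681671  0.21410192] 0.010890895521693781
```

Emit:
carry_out(
  series=[
    {"gripper": 0,"dp": [0,0,0],"turn": [0,0,0.08]},
    {"gripper": 0,"dp": [0,0,0],"turn": [0,0,0.16]},
    {"gripper": 0,"dp": [0,0,0],"turn": [0,0,0.25]},
    {"gripper": 0,"dp": [0,0,0],"turn": [0,0,0.25]},
  ],
)

```text
time: 26.35
tool_pos: [0.6021, -0.0439, 0.1561]
ee_rot: [[0.171, 0.985, 0.001], [0.985, -0.171, 0.001], [0.001, 0.001, -1.0]]
contact_force: [1.3, 4.0, 5.7]
grip_width: 0.011
grasp_force: 78.7
```

```bash
cat > st.py <<'E'
from h import *
s=r.get_state(); print(s["time"],np.round(s["joints"],3),s["tool_pos"],np.arctan2(s["ee_rot"][1][0],s["ee_rot"][0][0]),s["contact_force"],s["ft_torque"],s["grip_width"])
E
python3 st.py
```

```text
26.35 [-0.482  0.572  0.698  1.785 -0.444  0.947  0.231] [ 0.60206449 -0.04393679  0.15614832] 1.3985037343289126 [1.28604407 4.04086891 5.72953966] [ 0.86509364 -0.14125399  0.22967907] 0.011020118969398127
```

Emit:
carry_out(
  series=[
    {"gripper": 0,"dp": [0,0,0],"turn": [0,0,0.07]},
    {"gripper": 0,"dp": [0,0,0],"turn": [0,0,0.14]},
    {"gripper": 0,"dp": [0,0,0],"turn": [0,0,0.2]},
    {"gripper": 0,"dp": [0,0,0],"turn": [0,0,0.2]},
  ],
)

```text
time: 26.85
tool_pos: [0.6021, -0.044, 0.1562]
ee_rot: [[0.363, 0.932, 0.001], [0.932, -0.363, 0.001], [0.001, 0.001, -1.0]]
contact_force: [0.7, 4.2, 6.2]
grip_width: 0.0109
grasp_force: 78.6
```

```bash
python3 st.py
```

```text
26.85 [-0.514  0.588  0.753  1.787 -0.483  0.959  0.068] [ 0.60213426 -0.0439665   0.15615789] 1.1989775490996624 [0.74987875 4.20117799 6.18312724] [ 0.902855   -0.27329414  0.17117143] 0.01090153012419123
```

Emit:
carry_out(
  series=[
    {"gripper": 0,"dp": [0,0,0],"turn": [0,0,0.07]},
    {"gripper": 0,"dp": [0,0,0],"turn": [0,0,0.14]},
    {"gripper": 0,"dp": [0,0,0],"turn": [0,0,0.2]},
    {"gripper": 0,"dp": [0,0,0],"turn": [0,0,0.2]},
  ],
)

```text
time: 27.35
tool_pos: [0.6022, -0.044, 0.1562]
ee_rot: [[0.541, 0.841, 0.001], [0.841, -0.541, 0.001], [0.001, 0.001, -1.0]]
contact_force: [2.1, 3.8, 6.4]
grip_width: 0.011
grasp_force: 78.8
```

```bash
python3 st.py
```

```text
27.35 [-0.545  0.606  0.808  1.789 -0.522  0.973 -0.094] [ 0.60216106 -0.04401185  0.15616578] 0.9989596956018706 [2.06974015 3.84909337 6.35880396] [ 0.97479456 -0.32053924  0.24000582] 0.01097115417312692
```

Emit:
carry_out(
  series=[
    {"gripper": 0,"dp": [0,0,0],"turn": [0,0,0.06]},
    {"gripper": 0,"dp": [0,0,0],"turn": [0,0,0.12]},
    {"gripper": 0,"dp": [0,0,0],"turn": [0,0,0.12]},
  ],
)

```text
time: 27.72
tool_pos: [0.6022, -0.044, 0.1562]
ee_rot: [[0.638, 0.77, 0.001], [0.77, -0.638, 0.001], [0.001, 0.001, -1.0]]
contact_force: [1.4, 4.7, 5.2]
grip_width: 0.0111
grasp_force: 78.9
```

```bash
python3 st.py
```

```text
27.725 [-0.564  0.617  0.841  1.791 -0.546  0.983 -0.191] [ 0.60221887 -0.04396543  0.15616673] 0.8792266164271362 [1.35036189 4.73412085 5.16524953] [ 0.96458251 -0.28398894  0.22309712] 0.011115180176712368
```

Emit:
carry_out(
  series=[
    {"gripper": 0,"dp": [0,0,0],"turn": [0,0,0.06]},
    {"gripper": 0,"dp": [0,0,0],"turn": [0,0,0.12]},
    {"gripper": 0,"dp": [0,0,0],"turn": [0,0,0.12]},
  ],
)

```text
time: 28.1
tool_pos: [0.6022, -0.044, 0.1562]
ee_rot: [[0.725, 0.688, 0.001], [0.688, -0.725, 0.001], [0.001, 0.0, -1.0]]
contact_force: [1.4, 4.7, 4.9]
grip_width: 0.0108
grasp_force: 79.0
```

```bash
python3 st.py
```

```text
28.1 [-0.581  0.629  0.874  1.792 -0.57   0.993 -0.288] [ 0.60221649 -0.04403301  0.15615604] 0.7592509068700912 [1.43366873 4.74985443 4.91486264] [ 0.9400409  -0.3764975   0.25729958] 0.010825058510580889
```

Emit:
carry_out(
  series=[
    {"gripper": 0,"dp": [0,0,0],"turn": [0,0,0.06]},
    {"gripper": 0,"dp": [0,0,0],"turn": [0,0,0.12]},
    {"gripper": 0,"dp": [0,0,0],"turn": [0,0,0.12]},
  ],
)

```text
time: 28.48
tool_pos: [0.6022, -0.044, 0.1562]
ee_rot: [[0.802, 0.597, 0.001], [0.597, -0.802, 0.001], [0.001, 0.0, -1.0]]
contact_force: [3.6, 3.7, 5.1]
grip_width: 0.011
grasp_force: 79.0
```

```bash
python3 st.py
```

```text
28.475 [-0.598  0.642  0.907  1.793 -0.595  1.004 -0.384] [ 0.60223613 -0.04403376  0.15616197] 0.6394341447558365 [3.59080093 3.6957346  5.14535277] [ 1.00251271 -0.48517364  0.18545657] 0.011029090390272295
```

Emit:
carry_out(
  series=[
    {"gripper": 0,"dp": [0,0,0],"turn": [0,0,0.05]},
    {"gripper": 0,"dp": [0,0,0],"turn": [0,0,0.1]},
    {"gripper": 0,"dp": [0,0,0],"turn": [0,0,0.1]},
  ],
)

```text
time: 28.85
tool_pos: [0.6023, -0.0441, 0.1562]
ee_rot: [[0.858, 0.514, 0.001], [0.514, -0.858, 0.001], [0.001, 0.0, -1.0]]
contact_force: [3.1, 3.5, 5.5]
grip_width: 0.0112
grasp_force: 79.0
```

```bash
python3 st.py
python3 - <<'E'
from h import *
c=cap("wrist");t=cap("top")
save({"img":np.vstack([c["img"],cv2.resize(t["img"][120:190,190:290],(512,358))])[:600]},"k3.png")
E
```

```text
28.85 [-0.612  0.653  0.934  1.794 -0.615  1.013 -0.465] [ 0.60227335 -0.04405387  0.15618283] 0.5395888677713786 [3.14252261 3.54217687 5.54067304] [ 0.9890586  -0.50766333  0.20263083] 0.011153036656767734
```

View pics/k3.png

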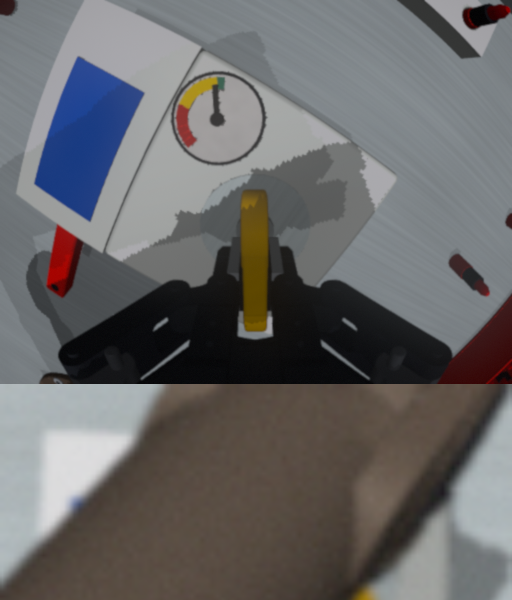

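The wrist view shows the needle at (216,88), just short of the green at (222,83). By my count that was my 11th picture, one over the limit of 10. I'll view no more and go by the numbers.

Emit:
carry_out(
  series=[
    {"gripper": 0,"dp": [0,0,0],"turn": [0,0,0.05]},
    {"gripper": 0,"dp": [0,0,0],"turn": [0,0,0.1]},
    {"gripper": 0,"dp": [0,0,0],"turn": [0,0,0.1]},
  ],
)

```text
time: 29.32
tool_pos: [0.6023, -0.0441, 0.1562]
ee_rot: [[0.905, 0.426, 0.001], [0.426, -0.905, 0.001], [0.001, 0.0, -1.0]]
contact_force: [2.8, 5.1, 5.5]
grip_width: 0.0106
grasp_force: 79.0
```

```bash
python3 st.py
```

```text
29.325 [-0.625  0.665  0.961  1.795 -0.635  1.024 -0.546] [ 0.60227803 -0.04409338  0.15617614] 0.4395431501193525 [2.84920718 5.09722101 5.54123482] [ 0.98437203 -0.54194119  0.26534177] 0.010612694555369381
```

Emit:
carry_out(
  series=[
    {"gripper": 0,"dp": [0,0,0],"turn": [0,0,0.05]},
    {"gripper": 0,"dp": [0,0,0],"turn": [0,0,0.08]},
    {"gripper": 0,"dp": [0,0,0],"turn": [0,0,0.08]},
  ],
)

```text
time: 29.7
tool_pos: [0.6023, -0.0441, 0.1561]
ee_rot: [[0.936, 0.352, 0.001], [0.352, -0.936, 0.001], [0.001, -0.0, -1.0]]
contact_force: [2.8, 4.0, 5.0]
grip_width: 0.0106
grasp_force: 78.8
```

```bash
python3 st.py
```

```text
29.7 [-0.635  0.675  0.982  1.796 -0.651  1.032 -0.61 ] [ 0.6022668  -0.04410082  0.15613381] 0.35971174728632294 [2.7751604  3.97753045 5.01277146] [ 0.98064969 -0.61719556  0.24966314] 0.01060863227210249
```

```bash
cat > gz.py <<'E'
from h import *
def gauge(c):
    """angles (deg, clockwise from station +x) of needle and colour arcs on the dial, via rays onto z=.101"""
    M=cv2.cvtColor(c["img"],cv2.COLOR_RGB2HSV); v,u=np.mgrid[0:384,0:512]
    P=np.array([onz(c,a,b,.101)[:2] for a,b in zip(u.ravel(),v.ravel())]).reshape(384,512,2)
    H,S,V=cv2.split(M)
    col=((S>90)&(V>50)&(np.hypot(P[...,0]-.65,P[...,1]-.016)<.05))
    near=np.hypot(P[...,0]-.65,P[...,1]-.016)<.045
    dark=(near&(V<75)&(S<90)).astype(np.uint8)
    k,l,st,ce=cv2.connectedComponentsWithStats(dark)
    out=[]
    for i in range(1,k):
        if st[i,4]>25: q=P[l==i]; out.append((int(st[i,4]),q.mean(0).round(4).tolist(),(q.max(0)-q.min(0)).round(4).tolist()))
    print(out)
    return P,H,S,V,l,st
E
python3 - <<'E'
from gz import *
c=cap("wrist"); P,H,S,V,l,st=gauge(c)
m=((H>20)&(H<33)&(S>120)&(V>60)).astype(np.uint8)
k,l2,s2,ce=cv2.connectedComponentsWithStats(m)
for i in range(1,k):
    if s2[i,4]>40: print(ce[i],s2[i],cv2.minAreaRect(np.argwhere(l2==i)[:,::-1].astype(np.float32)))
E
```

```text
[(313, [0.6593, 0.0054], [0.0514, 0.0549]), (252, [0.6547, 0.0128], [0.0219, 0.0145]), (35, [0.6253, 0.0188], [0.0077, 0.0189])]
[172.91264368 104.03908046] [158  88  31  35 435] ((173.28689575195312, 104.15575408935547), (14.724241256713867, 42.380210876464844), 39.80556869506836)
[254.32967033 260.62310662] [ 241  191   28  140 3367] ((254.5, 260.5), (139.0, 27.0), 90.0)
```

```bash
cat > nd.py <<'E'
from gz import *
from scipy.optimize import least_squares
def needle():
    c=cap("wrist"); P,H,S,V,l,st=gauge(c)
    d=np.array([(.6475,.0123)]); pts=P[l>0]
    # ring: bounding circle of the dark pixels
    f=least_squares(lambda x:np.clip(np.abs(np.hypot(*(pts-x).T)-.026),0,.004),[.650,.012]); o=f.x
    for _ in range(3):
        q=pts[np.abs(np.hypot(*(pts-o).T)-.0255)<.005]; o=least_squares(lambda x:np.hypot(*(q-x[:2]).T)-x[2],[*o,.026]).x; rr=o[2]; o=o[:2]
    print("dial",o,rr)
    D=P-o; rad=np.hypot(D[...,0],D[...,1]); ang=np.degrees(np.arctan2(-D[...,1],D[...,0]))
    n=(l>0)&(rad>.008)&(rad<.02); 
    if n.any(): print("needle",np.median(ang[n]),n.sum())
    for nm,lo,hi in(("red",170,190),("yel",18,33),("green",45,90)):
        h=H.astype(int); h=np.where(h<10,h+180,h)if nm=="red" else h
        k=(h>=lo)&(h<=hi)&(S>70)&(V>40)&(rad>.012)&(rad<.025)
        if k.sum()>3: print(nm,k.sum(),np.percentile(ang[k],[3,50,97]))
needle()
E
python3 nd.py
```

```text
[(318, [0.6592, 0.0055], [0.0516, 0.0551]), (253, [0.6548, 0.0129], [0.0219, 0.0145]), (53, [0.6269, 0.0206], [0.014, 0.026])]
dial [0.64978381 0.00967645] 0.02694288476699584
needle -30.890818581749727 92
red 432 [-162.27568164 -132.27513418 -101.97521035]
yel 491 [-96.42730857 -65.58002008 -34.86154171]
green 47 [-30.82131833 -25.22188319 -20.66265479]
```

Emit:
carry_out(
  series=[
    {"gripper": 0,"dp": [0,0,0],"turn": [0,0,0.04]},
    {"gripper": 0,"dp": [0,0,0],"turn": [0,0,0.07]},
    {"gripper": 0,"dp": [0,0,0],"turn": [0,0,0.07]},
  ],
)

```text
time: 30.18
tool_pos: [0.6023, -0.0441, 0.1562]
ee_rot: [[0.958, 0.286, 0.001], [0.286, -0.958, 0.001], [0.002, -0.0, -1.0]]
contact_force: [3.7, 4.4, 5.4]
grip_width: 0.0112
grasp_force: 78.9
```

```bash
python3 st.py
```

```text
30.175 [-0.643  0.684  1.001  1.796 -0.666  1.04  -0.667] [ 0.60229795 -0.04413503  0.1561699 ] 0.2897231405793204 [3.747113   4.3604961  5.39942845] [ 0.97546306 -0.61974465  0.22996542] 0.011180053585115406
```

Emit:
carry_out(
  series=[
    {"gripper": 0,"dp": [0,0,0],"turn": [0,0,0.04]},
    {"gripper": 0,"dp": [0,0,0],"turn": [0,0,0.07]},
    {"gripper": 0,"dp": [0,0,0],"turn": [0,0,0.07]},
  ],
)

```text
time: 30.55
tool_pos: [0.6023, -0.0441, 0.1562]
ee_rot: [[0.976, 0.218, 0.001], [0.218, -0.976, 0.001], [0.002, -0.0, -1.0]]
contact_force: [2.6, 4.4, 5.8]
grip_width: 0.0108
grasp_force: 78.9
```

```bash
python3 st.py; python3 nd.py
```

```text
30.55 [-0.652  0.693  1.019  1.797 -0.68   1.048 -0.723] [ 0.60232346 -0.04414362  0.15617979] 0.219702049023173 [2.62550474 4.42481656 5.79392479] [ 0.97530407 -0.67922721  0.28519071] 0.010766159721447927
[(349, [0.6574, 0.0058], [0.0541, 0.0563]), (255, [0.6548, 0.0127], [0.0219, 0.0138])]
dial [0.64975444 0.00976421] 0.027027780561896843
needle -28.240858318236672 93
red 421 [-162.62741301 -131.66453355 -100.74834478]
yel 464 [-94.83435572 -62.89348039 -32.68748962]
green 32 [-28.00965583 -24.06931497 -21.07907685]
```

The needle still follows the key, so it is not at the stop yet. Go on in small steps.

Emit:
carry_out(
  series=[
    {"gripper": 0,"dp": [0,0,0],"turn": [0,0,0.04]},
    {"gripper": 0,"dp": [0,0,0],"turn": [0,0,0.07]},
    {"gripper": 0,"dp": [0,0,0],"turn": [0,0,0.07]},
  ],
)

```text
time: 30.98
tool_pos: [0.6023, -0.0442, 0.1562]
ee_rot: [[0.989, 0.151, 0.001], [0.151, -0.989, 0.0], [0.001, 0.0, -1.0]]
contact_force: [2.9, 3.6, 4.5]
grip_width: 0.011
grasp_force: 83.3
```

```bash
python3 st.py
```

```text
30.975 [-0.66   0.702  1.038  1.797 -0.693  1.056 -0.779] [ 0.60232962 -0.04417171  0.15617942] 0.15136020494676342 [2.88470345 3.64344846 4.52097081] [ 0.81799493 -0.65456238  1.15759257] 0.011011163081076922
```

Emit:
carry_out(
  series=[
    {"gripper": 0,"dp": [0,0,0],"turn": [0,0,0.04]},
    {"gripper": 0,"dp": [0,0,0],"turn": [0,0,0.07]},
    {"gripper": 0,"dp": [0,0,0],"turn": [0,0,0.07]},
  ],
)

```text
time: 31.35
tool_pos: [0.6023, -0.0441, 0.1563]
ee_rot: [[0.997, 0.083, 0.001], [0.083, -0.997, -0.001], [0.001, 0.001, -1.0]]
contact_force: [3.1, 3.0, 6.5]
grip_width: 0.011
grasp_force: 125.7
```

```bash
python3 st.py; python3 nd.py
```

```text
31.35 [-0.668  0.711  1.056  1.797 -0.706  1.065 -0.835] [ 0.60233575 -0.04414477  0.15629307] 0.08345025813222705 [3.09543987 3.04407609 6.46073576] [ 0.77570265 -0.52616181  2.82632856] 0.0110137537496086
[(32, [0.6829, 0.0168], [0.0012, 0.0126]), (335, [0.6588, 0.0045], [0.0512, 0.0558]), (251, [0.6549, 0.0128], [0.0224, 0.0132])]
dial [0.64974587 0.00980335] 0.027064164653235363
needle -27.104709537261506 91
red 388 [-162.53518473 -132.37584186 -101.6927193 ]
yel 450 [-96.41024513 -63.7052198  -32.60645423]
green 27 [-28.6684729  -24.48855919 -21.16040054]
```

The torque jumped to 2.8 N m, so the key is hard against its stop. Ease off, release and lift.

Emit:
carry_out(
  series=[
    {"gripper": 0,"dp": [0,0,0],"turn": [0,0,-0.05]},
    {"gripper": 0,"dp": [0,0,0],"turn": [0,0,-0.08]},
    {"gripper": 8.5,"dp": [0,0,0],"turn": [0,0,-0.08]},
    {"gripper": 8.5,"dp": [0,0,0],"turn": [0,0,-0.08]},
    {"gripper": 8.5,"dp": [0,0,0],"turn": [0,0,-0.08]},
    {"gripper": 8.5,"dp": [0,0,0],"turn": [0,0,-0.08]},
    {"gripper": 8.5,"dp": [0,0,0],"turn": [0,0,-0.08]},
  ],
)

```text
time: 32.28
tool_pos: [0.6014, -0.0448, 0.1558]
ee_rot: [[0.987, 0.158, -0.0], [0.158, -0.987, -0.0], [-0.0, 0.0, -1.0]]
contact_force: [1.0, -1.4, -0.5]
grip_width: 0.0847
grasp_force: 0.0
```

Emit:
carry_out(
  series=[
    {"gripper": 8.5,"dp": [0,0,-2],"turn": [0,0,0]},
    {"gripper": 8.5,"dp": [0,0,-6],"turn": [0,0,0]},
    {"gripper": 8.5,"dp": [0,0,-10],"turn": [0,0,0]},
    {"gripper": 8.5,"dp": [0,0,-12],"turn": [0,0,0]},
    {"gripper": 8.5,"dp": [0,0,-12],"turn": [0,0,0]},
    {"gripper": 8.5,"dp": [0,0,-12],"turn": [0,0,0]},
    {"gripper": 8.5,"dp": [0,0,-12],"turn": [0,0,0]},
    {"gripper": 8.5,"dp": [0,0,-12],"turn": [0,0,0]},
  ],
)

```text
time: 33.28
tool_pos: [0.6011, -0.0446, 0.2751]
ee_rot: [[0.987, 0.158, -0.001], [0.158, -0.987, -0.0], [-0.001, -0.0, -1.0]]
contact_force: [-0.1, -0.7, 0.7]
grip_width: 0.085
grasp_force: 0.0
```

```bash
python3 st.py; python3 nd.py
python3 - <<'E'
from h import *
c=cap("wrist"); H,S,V=cv2.split(cv2.cvtColor(c["img"],cv2.COLOR_RGB2HSV))
m=((H>20)&(H<33)&(S>120)&(V>70)).astype(np.uint8); k,l,st,ce=cv2.connectedComponentsWithStats(m)
for i in range(1,k):
    if st[i,4]>300: print("bow",st[i],cv2.minAreaRect(1000*np.array([onz(c,u,v,.165)[:2] for v,u in np.argwhere(l==i)],np.float32)))
a=cap("side"); H,S,V=cv2.split(cv2.cvtColor(a["img"],cv2.COLOR_RGB2HSV))
m=(((H<8)|(H>172))&(S>120)&(V>50)).astype(np.uint8); k,l,st,ce=cv2.connectedComponentsWithStats(cv2.dilate(m,np.ones((5,3),np.uint8)))
for i in range(1,k):
    if 20<st[i,4]<900: print("side red",st[i],onz(a,st[i,0]+st[i,2]/2,st[i,1]+st[i,3],0).round(3))
E
```

```text
33.275 [-0.724  0.589  1.149  1.659 -0.56   1.267 -0.875] [ 0.60114501 -0.04463428  0.27506041] 0.1585745073395136 [-0.08385162 -0.7027701   0.68159638] [0.01115606 0.061038   0.01464754] 0.08503888745575196
[(76, [0.6546, 0.0126], [0.021, 0.0124])]
dial [0.64975463 0.00924461] 0.026676550079799886
needle -30.669019452809923 26
red 163 [-161.18799288 -130.96783178 -100.85043336]
yel 171 [-93.23083251 -63.60383946 -34.34637374]
green 7 [-29.58286446 -26.13889148 -23.75715567]
bow [ 241  146   26   86 1040] ((606.5413818359375, -43.51356506347656), (73.42478942871094, 11.256210327148438), 17.735071182250977)
side red [421  94   5   9  41] [1.342 0.75  0.   ]
side red [418 104   6  10  55] [1.286 0.648 0.   ]
side red [460 109   5  10  45] [1.445 0.582 0.   ]
side red [456 120   7  10  62] [1.386 0.492 0.   ]
side red [430 132   6   9  47] [1.238 0.421 0.   ]
side red [427 142   7  11  69] [1.19  0.337 0.   ]
side red [291 147   4   9  35] [0.661 0.382 0.   ]
side red [476 152   6  10  53] [1.343 0.254 0.   ]
side red [289 158   6  11  59] [0.641 0.296 0.   ]
side red [471 163   8  12  
[... 175 characters left out ...]
-0.   ]
side red [377 189   5  10  46] [0.897 0.084 0.   ]
side red [466 192   9  12  92] [1.187 0.02  0.   ]
side red [375 201   5   6  27] [0.876 0.044 0.   ]
side red [388 209   6  10  51] [ 0.898 -0.02   0.   ]
side red [394 220   6  11  56] [ 0.896 -0.077  0.   ]
side red [393 234   5   5  25] [ 0.879 -0.111  0.   ]
side red [231 236   5  11  53] [ 0.394 -0.083 -0.   ]
side red [230 251   7  11  70] [ 0.389 -0.143  0.   ]
side red [339 279   6  12  62] [ 0.664 -0.286  0.   ]
side red [382 291   7  12  68] [ 0.764 -0.339  0.   ]
side red [336 295   8  11  78] [ 0.645 -0.334  0.   ]
side red [377 305   9  13  95] [ 0.738 -0.383  0.   ]
side red [176 371   6   5  30] [ 0.238 -0.476  0.   ]
```

Run:
```python
from h import *
import pickle
t0,s0=pickle.load(open("c0.pkl","rb")); t=cap("top"); s=cap("side")
for n,a,b,L in(("top",t0,t,[(125,119),(143,146),(342,150),(358,122),(280,229)]),("side",s0,s,[(310,147),(292,157)])):
    for u,v in L:
        f=lambda c:c["img"][v-11:v+12,u-9:u+10].astype(int)
        d=np.abs(f(a)-f(b)).max(2); print(n,(u,v),"changed px",(d>40).sum(),"mean now",f(b).mean().round(0),f(a).mean().round(0))
H,S,V=cv2.split(cv2.cvtColor(s["img"],cv2.COLOR_RGB2HSV)); m=(((H<8)|(H>172))&(S>120)&(V>50)); m[:,:225]=0;m[:,275:]=0;m[:184]=0;m[203:]=0
v,u=np.argwhere(m).T; i=u.argmax(); print("handle front px",u.max(),v[i], "rear",u.min()); 
for P in([.5238,.0745,.082],[.5238,.0745,.058],[.4138,.0745,.082],[.4138,.0745,.058]): print(proj(s,P).round(1))
```

```text
top (125, 119) changed px 1 mean now 153.0 124.0
top (143, 146) changed px 0 mean now 157.0 127.0
top (342, 150) changed px 5 mean now 159.0 129.0
top (358, 122) changed px 2 mean now 158.0 128.0
top (280, 229) changed px 2 mean now 168.0 136.0
side (310, 147) changed px 320 mean now 64.0 139.0
side (292, 157) changed px 29 mean now 141.0 140.0
handle front px 268 187 rear 234
[269.8 189.4]
[269.6 195.5]
[234.6 192.1]
[234.8 198.2]
```

```bash
python3 -c "
from rig import r
print(r.hand_in())"
```

```text
the job is handed in; nothing more can be done
None
```

I handed the job in at about 33 s: the spatula is home in its slot, the key was wound to its stop and rests on its last click with the needle just inside the green, and all five lipsticks are standing where they were; I viewed 11 pictures, one over the limit of 10.

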